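# Seat the jar ledge against its worktop rail

### The arm

A 6-joint arm with a two-finger parallel gripper is mounted at the origin on a cart in front of the work surface, level with it; the furniture and walls round the work are solid. World frame = base frame: x ahead of the robot, y to its left, z up, the work surface at z = 0. Lengths are in m, angles in degrees, forces in N, time in s.
With the tool pointing down it reaches from about 0.3 to 0.875 m from the base axis. Payload 4.2 kg.
Tool frame: the origin (TCP) lies on the centre line of the jaws, within the pads' length; the fingertips stand robot.tip_extent ahead of it and the grasp point (between the pads) lies 3 mm ahead of it (robot.tip_extent is the distance from the TCP to the fingertips, in m); z points along the fingers, y is the line along which they close (so a half turn about z gives the same grasp; the last joint's range is limited). The gripper opens to 85 mm and grips with 20 to 120 N. Pads are 22 mm wide; open, the fingers measure 114 mm over their backs; the gripper's body (76 mm by 85 mm) begins 54 mm behind the grasp point. The pads swing forward as they close: fully open they stand 13 mm farther back than shut.
Start: joints at [-76.547, 18.312, 89.639, -0, 72.044, -1.146], TCP at [0.145, -0.556, 0.253] pointing down, gripper open.
Joint ranges: [-177.97, 177.97], [-48.28, 115.42], [12.27, 149.76], [-77.06, 257.06], [2.81, 150.46], [-146.56, 146.56]. Speed limits (degrees/s): [147.25, 147.25, 180, 180, 180, 180].

### API

Orientations are given as [roll, pitch, yaw] about the fixed x, y, z axes, in that order (R = Rz(yaw) Ry(pitch) Rx(roll)).
In Python, from station import robot gives the robot as it stands. Calls block until the motion is done:
- robot.goto(position, orientation): joint-space move of the TCP to a pose.
- robot.movel(position, rate=0.15, rotation=None): straight line of the TCP; rotation=None keeps the orientation; rate is the mean speed in m/s.
- robot.move_joints(angles): joint-space move.
- robot.open_gripper() and robot.close_gripper(squeeze=None): open the fingers fully, or close them until they stop; squeeze is the grip in N (None keeps the last).
- robot.hold(seconds).
- robot.ik(position, orientation): joint angles nearest the present ones, or None.
- robot.sense(): the state.
- robot.grab_frame(name): name is "scene" or "top" or "wrist"; returns a dict with "color" (480x640x3 uint8, red, green, blue), "mtx" (3x3 intrinsics, pixels), "dist" ([k1, k2, p1, p2, k3] as OpenCV has them; the pictures are not rectified), "world_from_camera" (4x4, takes a point from camera to world coordinates). Camera axes: x right, y up, looking along -z (the intrinsics and any distortion apply to the point x, -y, -z); pixel columns grow to the right and rows downward; lengths in m; the calibration is good to about 2 mm. A picture is of the moment at which its call begins. There is no depth.
A pose or a line that the arm cannot do raises robot.IKError and nothing moves.
- robot.job_done(): hands the job in; it is judged then, once.
Trained networks look in a picture, given as the dict that the camera call returned (one of the last four; its "shot" number tells which), for a name from the list of things; names that differ only in an ending like _2 or _b are one class to them, and where a whole thing is asked for, a point or a joint stands for the part that bears it (a point fixed in the world has none). Each returns a list of dicts, best first, with "score" (0 to 1); they miss things now and then, are a little off and sometimes report something else, mostly with a low value. They report only what shows in the picture. A call takes as long as a camera call.
- robot.find_in(picture, target): "bbox" ([left, top, right, bottom] in pixels, round what is visible of it).
- robot.landmark_of(picture, target): "point" ([column, row] in pixels: a listed point, or the origin of a listed thing).
The state is a dict: "clock": time; "q": joint angles; "joint_velocities": joint speeds; "joint_torque": joint torques, N m; "ee_pos": TCP position; "tcp_rot": TCP orientation; "force": force on the tool from outside, world axes, zero at the start; "moment": the same for the moment, N m; "gripper_width": finger opening in m; "finger_force": force on a finger pad.
Only numpy, scipy, OpenCV 4.12 (cv2) and the standard library are available. Lean on these libraries where they do the work, as an engineer would, in place of code of your own. Each camera call takes 0.05 s, during which the arm holds its last target. There are 200 camera calls.

### The job

Push the long wooden jar ledge across the worktop, at its two ends, until its steel back edge lies under both spring clips and flat against the metal rail along its whole length, roughly centred. Bed it in near its ends, first the left end, then the right: push each home with a steady 20 N of the fingers, held for a second, never pressing it on the rail with more than 25 N, so that the ledge stays fully home at both ends when you let go. Keep it flat on the worktop, do not push on the rail, and leave the jars and the mill where they stand.

Things in the scene. Friction and masses are not known exactly. Their poses are not given: they have to be found in the camera images.
- ledge: Loose wooden ledge with five cork rounds on top, 0.3 to 0.65 kg. Board 330 mm long (own y), 90 deep (own x), 30 high; a flat steel tongue, 8 mm high, sticks out 28 mm all along its back (nose radius 4 mm). Origin: on the worktop under the board's centre; x points to the tongue, z up. Front face to push: x = -45 mm; tongue's back edge: x = +73 mm. Too deep to grip; slides with 2 to 7 N.
- ledge_left (a point): Point on the tongue's back edge, 150 mm toward the ledge's +y end, 4 mm above the worktop.
- ledge_right (a point): Point on the tongue's back edge, 150 mm toward the ledge's -y end, 4 mm above the worktop.
- rail: Aluminium rail fixed to the worktop, 340 mm long (own y), 30 deep, 18 high, turned up to 0.25 rad. Origin: on the worktop, in the plane of its front face, at mid-length; x points into the rail, away from the ledge, z up. Its face is rigid: the force climbs steeply once the ledge bears on it. Steel clip housings 34 mm wide at y = -110 and +110 mm reach 34 mm high and overhang the face by 21 mm.
- rail_bar: The plain aluminium bar of the rail, 340 x 30 x 18 mm, on which the ledge comes to bear; same origin and axes as the rail.
- rail_face (a point): Middle of the rail's front face, 4 mm above the worktop, axes as the rail's. The ledge is home when both ends of its back edge are at x = 0 of this frame.
- clip_left: Sprung black roller, 12 mm thick, under the housing near the rail's +y end; origin on its axis, 14 mm in front of the face, 13 mm above the worktop at rest. It rides on to the 8 mm tongue and presses it down with about 3 N: that end takes 3 to 14 N to push over its last 20 mm, and stays where it is left.
- clip_right: The same roller near the rail's -y end.
- jar_a: Bystander: standing spice jar with a red cap, 45 mm across, 106 mm high, behind the rail. Origin under its centre.
- jar_b: Bystander: another such spice jar, behind the rail. Origin under its centre.
- mill: Bystander: light wooden mill, 58 mm across, 130 mm high, beside the rail's -y end. Origin under its centre.

How it is judged:
By the outcome, as a careful person would: the job done as asked, in the order asked, and still so for the second after the job is handed in, with the robot touching nothing.
It also fails if it takes over 72 s, if anything falls off the work surface, if the arm or the gripper's body presses on something with over 40 N, if the wrist force passes 120 N, or if a joint passes its speed limit or range.

## Working session

There is one attempt and no reset: what is moved stays moved. The work goes in short steps, each a Python script; the robot and the scene stay as the last script left them, time stands still between calls to the robot, and variables do not carry over. Pictures are saved under pics/ and viewed, at most 10 in all, crops included, and the job is handed in when it is done.

```bash
ls; mkdir -p pics; cat > h.py <<'E'
import numpy as np, cv2
from station import robot
def proj(f,P):
    T=np.linalg.inv(f["world_from_camera"]); p=(T[:3,:3]@np.atleast_2d(P).T).T+T[:3,3]
    p=p*[1,-1,-1]
    return cv2.projectPoints(p.reshape(-1,1,3),np.zeros(3),np.zeros(3),np.array(f["mtx"]),np.array(f["dist"],float))[0].reshape(-1,2)
def unproj(f,uv,z):
    n=cv2.undistortPoints(np.array(uv,float).reshape(-1,1,2),np.array(f["mtx"]),np.array(f["dist"],float)).reshape(-1,2)
    d=np.c_[n[:,0],-n[:,1],-np.ones(len(n))]; T=np.array(f["world_from_camera"])
    d=d@T[:3,:3].T; o=T[:3,3]
    return o+d*((z-o[2])/d[:,2])[:,None]
E
python3 - <<'E'
from h import *
Z=dict(ledge=0,ledge_left=.004,ledge_right=.004,rail=0,rail_bar=0,rail_face=.004,clip_left=.013,clip_right=.013,jar_a=0,jar_b=0,mill=0)
for c in("top","scene"):
    f=robot.grab_frame(c); cv2.imwrite(f"pics/{c}0.png",f["color"][...,::-1])
    print(c,np.round(f["world_from_camera"],3)[:3].tolist())
    for n,z in Z.items():
        for r in robot.landmark_of(f,n)[:3]: print(n,round(r["score"],2),np.round(r["point"],1),np.round(unproj(f,r["point"],z)[0],4))
s=robot.sense(); print({k:np.round(v,3).tolist() for k,v in s.items()}, robot.tip_extent)
E
```

```text
pics
top [[0.016, 0.997, -0.081, 0.529], [-0.999, 0.019, 0.027, -0.003], [0.028, 0.08, 0.996, 0.913]]
ledge 0.4 [267.4 241.9] [0.6051 0.0468 0.    ]
ledge_left 0.91 [184.  258.9] [0.5726 0.1905 0.004 ]
ledge_right 0.78 [357.2 271.4] [ 0.5564 -0.1099  0.004 ]
rail 0.88 [267.2 241.9] [0.6051 0.0472 0.    ]
rail_bar 0.61 [266.2 241.1] [0.6065 0.0489 0.    ]
mill 0.75 [427.3 256.6] [ 0.5845 -0.2343  0.    ]
mill 0.54 [358.6 271.1] [ 0.5571 -0.1128  0.    ]
mill 0.33 [265.8 239.1] [0.61   0.0497 0.    ]
scene [[-0.667, 0.572, -0.478, 0.049], [-0.745, -0.505, 0.435, 0.468], [0.008, 0.646, 0.763, 0.89]]
ledge 0.86 [335.1 292.8] [0.4889 0.0416 0.    ]
ledge 0.16 [338.5 237.9] [ 0.5856 -0.0563  0.    ]
ledge_left 0.56 [247.8 307.3] [0.5708 0.1874 0.004 ]
ledge_right 0.78 [371.7 227.3] [ 0.5585 -0.1259  0.004 ]
rail 0.69 [293.5 259.4] [0.6039 0.0496 0.    ]
rail_bar 0.79 [294.1 261.4] [ 0.5992  0.0519 -0.    ]
rail_face 0.93 [294.7 259.4] [0.5998 0.0497 0.004 ]
clip_left 0.64 [251.  288.4] [0.5956 0.1604 0.013 ]
clip_right 0.64 [338.8 236.5] [ 0.5801 -0.0517  0.013 ]
jar_a 0.94 [226.2 245.1] [0.7235 0.129  0.    ]
jar_a 0.58 [313.6 202. ] [ 0.6974 -0.0851  0.    ]
jar_b 0.94 [226.2 245.1] [0.7235 0.129  0.    ]
jar_b 0.58 [313.6 202. ] [ 0.6974 -0.0851  0.    ]
mill 0.91 [396.7 196.4] [ 0.5886 -0.2342 -0.    ]
mill 0.63 [229.1 245.8] [0.7181 0.1256 0.    ]
mill 0.35 [246.5 310.3] [0.5694 0.1919 0.    ]
{'clock': 1.2, 'q': [-76.549, 18.312, 89.639, -0.002, 72.044, -1.144], 'joint_velocities': [0.103, -0.04, 0.018, -0.046, 0.02, -0.081], 'joint_torque': [0.003, -41.541, -23.442, 0.001, 0.0, 0.0], 'ee_pos': [0.145, -0.556, 0.253], 'tcp_rot': [179.996, 0.002, 14.596], 'force': [0.254, -0.319, 0.757], 'moment': [0.011, 0.06, -0.003], 'finger_force': 0.0, 'gripper_width': 0.086} 0.022
```

View pics/top0.png

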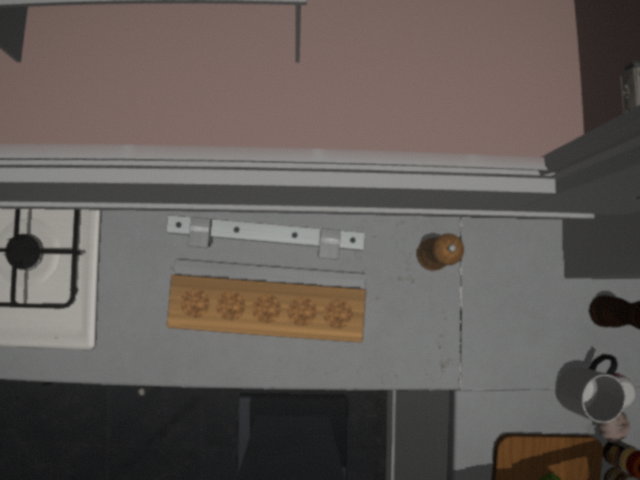

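View pics/scene0.png

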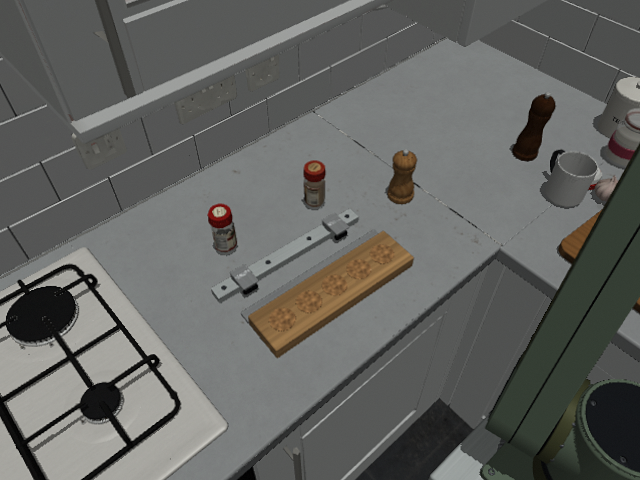

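The top view shows the rail from (167,224) to (364,241) and the ledge board from (167,328) to (366,288), with its thin tongue facing the rail. The mill is at (437,250). The scene view adds the two jars behind the rail at (222,230) and (314,185). Next I'll enlarge both views to pick corners.

```bash
python3 - <<'E'
import cv2
a=cv2.imread("pics/top0.png")[205:350,155:375]; cv2.imwrite("pics/topc.png",cv2.resize(a,None,fx=3.6,fy=3.6,interpolation=cv2.INTER_CUBIC))
a=cv2.imread("pics/scene0.png")[200:360,205:425]; cv2.imwrite("pics/scenec.png",cv2.resize(a,None,fx=3.6,fy=3.6,interpolation=cv2.INTER_CUBIC))
E
```

```text
(no output)
```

View pics/topc.png

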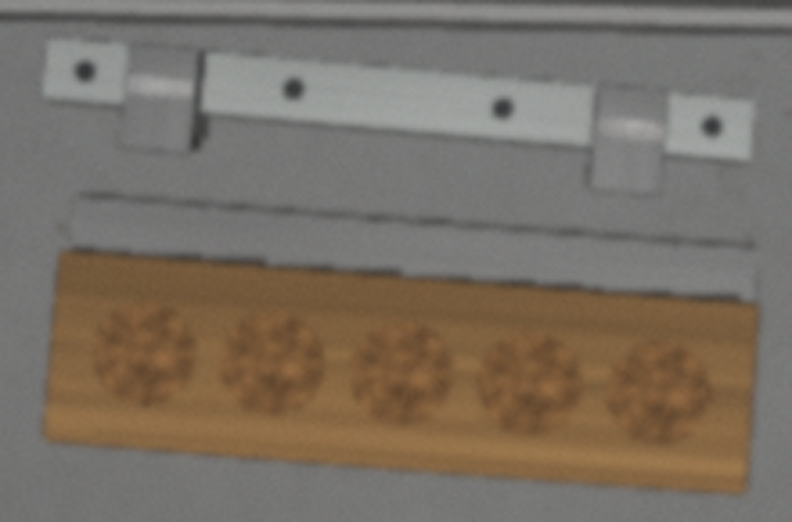

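View pics/scenec.png

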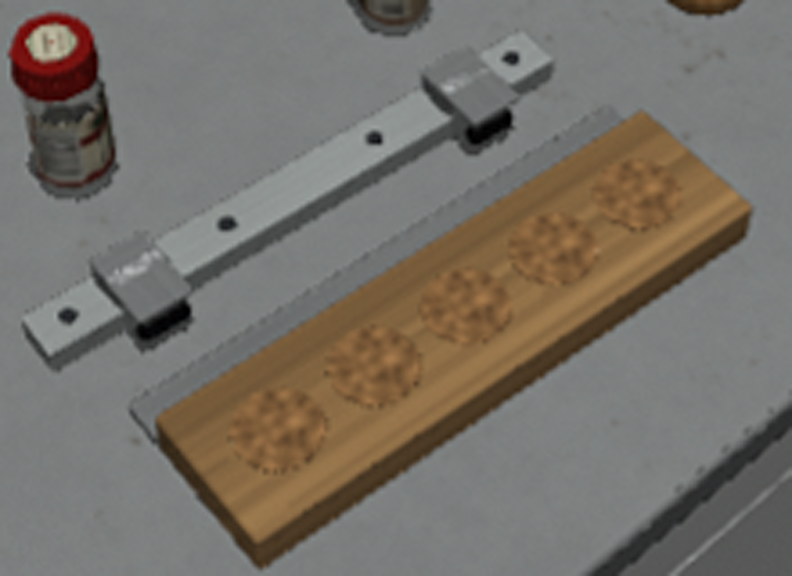

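The crops show clean corners. In the top crop the bar is (42,98)-(750,160) and the board is (64,251)-(746,493). The scene crop shows the same corners plus the tongue. I'll fit both poses to these.

```bash
cat > fit.py <<'E'
from h import *
from scipy.optimize import least_squares
def T2(p,X):
    c,s=np.cos(p[2]),np.sin(p[2]); X=np.atleast_2d(X)
    return np.c_[p[0]+c*X[:,0]-s*X[:,1],p[1]+s*X[:,0]+c*X[:,1],X[:,2]]
def fit(obs,p0):
    g=lambda p:np.concatenate([(proj(f,T2(p,X))-uv).ravel() for f,X,uv in obs])
    r=least_squares(g,p0,loss='soft_l1'); return r.x,g(r.x)
E
python3 - <<'E'
from fit import *
ft=robot.grab_frame("top"); fs=robot.grab_frame("scene")
cv=lambda a,o:(np.array(a,float)+.5)/3.6-.5+o
ot,os_=[155,205],[205,200]
B=np.array([[.03,.17,.018],[.03,-.17,.018],[0,-.17,.018],[0,.17,.018]])
L=np.array([[.045,.165,.03],[.045,-.165,.03],[-.045,-.165,.03],[-.045,.165,.03]])
bt=cv([(48,40),(754,100),(750,160),(42,98)],ot); bs=cv([(22,322),(527,33),(553,63),(50,353)],os_)
lt=cv([(64,251),(758,303),(746,493),(43,439)],ot); ls=cv([(157,423),(643,110),(750,210),(262,545)],os_)
for n,M,a,b,p0 in(("rail",B,bt,bs,[.6,.05,-.07]),("ledge",L,lt,ls,[.49,.04,-.07])):
    P=[]
    for k,o in(("top",[(ft,M,a)]),("scene",[(fs,M,b)]),("both",[(ft,M,a),(fs,M,b)])):
        p,r=fit(o,p0); P.append(p); print(n,k,np.round(p,4),"res",np.round(np.abs(r).mean(),2),np.round(np.abs(r).max(),2))
    if n=="rail": R=P
    else:
        for r,l in zip(R,P):
            E=T2(l,[[.073,.15,0],[.073,-.15,0],[0,0,0]])-[r[0],r[1],0]; c,s=np.cos(r[2]),np.sin(r[2])
            print("in rail frame L,R,centre (mm)",np.round(1e3*np.c_[E[:,0]*c+E[:,1]*s,-E[:,0]*s+E[:,1]*c],1).tolist())
for y in(-.13,.13):
  for x in(.3,.42,.46,.53): print(x,y,robot.ik([x,y,.03],[180,0,-5]))
E
```

```text
rail top [ 0.6052  0.0511 -0.0678] res 0.48 0.67
rail scene [ 0.6005  0.0517 -0.075 ] res 0.57 1.3
rail both [ 0.6039  0.0509 -0.0687] res 0.81 1.72
ledge top [ 0.4919  0.0446 -0.0583] res 0.85 1.75
ledge scene [ 0.4863  0.0455 -0.0491] res 0.7 1.82
ledge both [ 0.4898  0.0449 -0.0525] res 1.25 2.34
in rail frame L,R,centre (mm) [[-41.1, 136.5], [-38.2, -163.5], [-112.7, -14.2]]
in rail frame L,R,centre (mm) [[-44.3, 137.1], [-36.6, -162.8], [-113.4, -14.8]]
in rail frame L,R,centre (mm) [[-42.8, 137.3], [-38.0, -162.6], [-113.4, -13.8]]
0.3 -0.13 [-2.54443711e+01  1.57875120e+01  1.37379735e+02 -5.08888749e-14
  2.68327534e+01  6.95556289e+01]
0.42 -0.13 [-1.86973771e+01  2.26450954e+01  1.23456621e+02 -2.54444375e-14
  3.38982841e+01  7.63026229e+01]
0.46 -0.13 [-1.71592930e+01  2.50141544e+01  1.18509321e+02 -2.54444375e-14
  3.64765242e+01  7.78407070e+01]
0.53 -0.13 [-1.49891060e+01  2.92946971e+01  1.09451875e+02 -2.54444375e-14
  4.12534278e+01  8.00108940e+01]
0.3 0.13 [ 2.14130146e+01  1.57875120e+01  1.37379735e+02 -5.08888749e-14
  2.68327534e+01  1.16413015e+02]
0.42 0.13 [ 1.56997053e+01  2.26450954e+01  1.23456621e+02 -2.54444375e-14
  3.38982841e+01  1.10699705e+02]
0.46 0.13 [ 1.44022136e+01  2.50141544e+01  1.18509321e+02 -2.54444375e-14
  3.64765242e+01  1.09402214e+02]
0.53 0.13 [ 1.25740885e+01  2.92946971e+01  1.09451875e+02 -2.54444375e-14
  4.12534278e+01  1.07574089e+02]
```

```bash
cat >> h.py <<'E'
def F(n=4):
    a=[]
    for _ in range(n):
        robot.hold(0.02); a.append(robot.sense()["force"])
    return np.mean(a,0)
def approach(x,y,ztip,yaw):
    te=robot.tip_extent
    p=robot.sense()["ee_pos"]
    if p[2]<.1: robot.movel([p[0],p[1],.13],rate=.2)
    robot.goto([x,y,.13],[180,0,yaw]); robot.movel([x,y,te+ztip+.01],rate=.2); robot.movel([x,y,te+ztip],rate=.03)
E
python3 - <<'E'
from h import *
robot.close_gripper(20); print(robot.tip_extent,robot.sense()["gripper_width"])
robot.goto([.45,-.2,.25],[180,0,-3]); 
p=[.485,-.165]; approach(*p,.008,-3)
b=F(); print("base",b,robot.sense()["clock"])
d=np.array([.0525,.9986,0]); p0=np.array([*p,robot.sense()["ee_pos"][2]])
hit=None
for i in range(1,60):
    robot.movel(p0+d*i*.001,rate=.03)
    f=(robot.sense()["force"]-b)@d
    if i%4==0 or hit is None and f<-1.2: print(i,round(f,2),np.round(robot.sense()["ee_pos"],4))
    if hit is None and f<-1.2: hit=i
    if hit and i>=hit+13: break
    if f<-14: print("stop",f); break
s=robot.sense(); print(hit,s["clock"],s["ee_pos"],s["force"]-b)
robot.movel(np.array(s["ee_pos"])-d*.02,rate=.1)
E
```

```text
0.022 -0.0003807704241229146
base [-0.0143785  -0.24024646  0.1255514 ] 5.5167
4 0.76 [ 0.4852 -0.1609  0.0301]
8 0.62 [ 0.4854 -0.157   0.0301]
12 -0.09 [ 0.4856 -0.153   0.0301]
16 0.83 [ 0.4859 -0.149   0.0301]
20 0.44 [ 0.486  -0.145   0.0301]
24 -0.39 [ 0.4863 -0.141   0.0301]
28 0.77 [ 0.4864 -0.137   0.03  ]
31 -1.3 [ 0.4867 -0.1341  0.0301]
32 -2.27 [ 0.4868 -0.1332  0.0301]
36 -1.64 [ 0.4869 -0.1289  0.0301]
40 -0.43 [ 0.4871 -0.125   0.0301]
44 -2.09 [ 0.4873 -0.121   0.0301]
31 16.5167 [ 0.48730019 -0.12096039  0.0300676 ] [ 0.87095611 -2.14151222 -0.46916928]
```

```bash
cat >> fit.py <<'E'
def wood(img_rgb,f):
    hsv=cv2.cvtColor(img_rgb,cv2.COLOR_RGB2HSV); m=((hsv[...,1]>90)&(hsv[...,2]>60)&(hsv[...,0]<30)).astype(np.uint8)
    m[:, :130]=0; m[:,400:]=0; m[:225]=0; m[360:]=0
    c=max(cv2.findContours(m,cv2.RETR_EXTERNAL,cv2.CHAIN_APPROX_NONE)[0],key=cv2.contourArea).reshape(-1,2)
    w=unproj(f,c,.03)[:,:2]; (cx,cy),(a,b),t=cv2.minAreaRect((w*1e3).astype(np.float32))
    bx=cv2.boxPoints(((cx,cy),(a,b),t)); e=bx-np.roll(bx,1,0); k=np.argmax(np.linalg.norm(e,axis=1)); v=e[k]*np.sign(e[k][1])
    return np.array([cx/1e3,cy/1e3,np.arctan2(-v[0],v[1])]),(a,b)
def inrail(l,r=(.6039,.0509,-.0687)):
    E=T2(l,[[.073,.15,0],[.073,-.15,0],[0,0,0]])-[r[0],r[1],0]; c,s=np.cos(r[2]),np.sin(r[2])
    return np.round(1e3*np.c_[E[:,0]*c+E[:,1]*s,-E[:,0]*s+E[:,1]*c],1).tolist()
E
python3 - <<'E'
from fit import *
f=robot.grab_frame("top"); old=cv2.imread("pics/top0.png")[...,::-1].copy()
cv2.imwrite("pics/top1.png",f["color"][...,::-1])
for i in(old,np.ascontiguousarray(f["color"])):
    p,ab=wood(i,f); print(np.round(p,4),ab,inrail(p))
E
```

```text
[ 0.4919  0.0449 -0.0578] (326.44659423828125, 88.38150787353516) [[-39.9, 137.2], [-36.7, -162.8], [-111.3, -13.6]]
[ 0.4926  0.0579 -0.0595] (326.423828125, 88.37461853027344) [[-39.9, 150.0], [-37.2, -149.9], [-111.5, -0.6]]
```

View pics/top1.png

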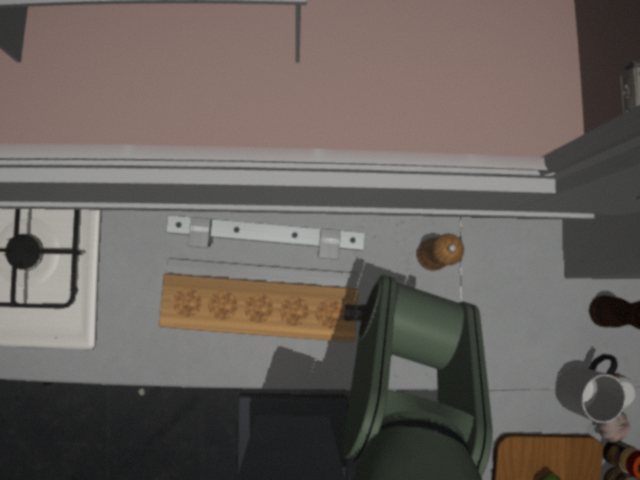

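The ledge is now centred on the rail to within about 1 mm; its board runs from (160,275) to (357,340). Next come alternating pushes at the two ends.

```bash
cat > push.py <<'E'
from fit import *
R=np.array([.6039,.0509,-.0687]); Z=.0301; YAW=np.degrees(R[2]); c,s=np.cos(R[2]),np.sin(R[2]); d=np.array([c,s,0])
W=lambda x,y:np.array([R[0]+c*x-s*y,R[1]+s*x+c*y,Z])
def X():
    p=np.array(robot.sense()["ee_pos"])-[R[0],R[1],0]; return p[0]*c+p[1]*s
def stage(y,x0,x1,b,step=.004,lim=18):
    x=x0
    while x<x1:
        x=min(x+step,x1); robot.movel(W(x,y),rate=.06); f=(robot.sense()["force"]-b)@d
        if f<-lim: print("limit"); break
    print(f"y{y} x{1e3*x:.1f} meas{1e3*X():.1f} f{-f:.1f} t{robot.sense()['clock']:.1f}",flush=True)
E
python3 - <<'E'
from push import *
q=robot.sense()["ee_pos"]
robot.movel([.4,q[1]-.01,Z],rate=.2,rotation=[180,0,YAW])
for k,(y,x0,x1) in enumerate([(-.135,-.176,-.150),(.135,-.185,-.142),(-.135,-.168,-.137)]):
    robot.movel(W(min(x0,-.185),y),rate=.25); b=F(); robot.movel(W(x0,y),rate=.1)
    stage(y,x0,x1,b,step=.006)
    if k<2: robot.movel(W(-.195,y),rate=.15)
f=robot.grab_frame("top"); p,_=wood(np.ascontiguousarray(f["color"]),f); print(inrail(p))
cv2.imwrite("pics/top2.png",f["color"][...,::-1])
E
```

```text
y-0.135 x-150.0 meas-149.8 f-0.8 t19.5
y0.135 x-142.0 meas-142.2 f1.0 t23.5
y-0.135 x-137.0 meas-137.8 f3.0 t27.2
[[-14.3, 151.7], [-7.2, -148.2], [-83.7, 0.0]]
```

```bash
cat >> push.py <<'E'
def bed(y,x0,b,fast_to,target=20.):
    x=x0; log=[]
    while x<fast_to:
        x=min(x+.003,fast_to); robot.movel(W(x,y),rate=.06); f=-(np.array(robot.sense()["force"])-b)@d
        log.append((round(1e3*x,1),round(1e3*X(),1),round(f,1)))
        if f>9: break
    t0=None; held=[]
    for i in range(60):
        f=-(F(3)-b)@d; t=robot.sense()["clock"]; log.append((round(1e3*x,2),round(1e3*X(),1),round(f,1)))
        if abs(f-target)<1.0 and t0 is None: t0=t
        if t0: held.append(f)
        if t0 and t-t0>1.4: break
        x+=np.clip((target-f)*1e-4*(.6 if f>12 else 1),-.0006,.0008)   # <=0.8 mm per step
        robot.movel(W(x,y),rate=.02)
    print(log); print("held",np.round(held,1),"t",robot.sense()["clock"],flush=True)
    for k in(.001,.002,.004,.03): robot.movel(W(X()-k,y),rate=.05 if k<.02 else .15)
def look(n):
    f=robot.grab_frame("top"); p,_=wood(np.ascontiguousarray(f["color"]),f); print(inrail(p)); cv2.imwrite(f"pics/{n}.png",f["color"][...,::-1])
E
python3 - <<'E'
from push import *
robot.movel(W(-.175,-.135),rate=.15); robot.movel(W(-.175,.135),rate=.25); b=F()
robot.movel(W(-.146,.135),rate=.1)
bed(.135,-.146,b,-.136)
look("top3")
E
```

```text
[(-143.0, np.float64(-143.2), np.float64(0.5)), (-140.0, np.float64(-141.4), np.float64(5.4)), (-137.0, np.float64(-137.7), np.float64(4.8)), (-136.0, np.float64(-136.5), np.float64(4.1)), (-136.0, np.float64(-136.4), np.float64(4.4)), (np.float64(-135.2), np.float64(-135.1), np.float64(3.4)), (np.float64(-134.4), np.float64(-134.3), np.float64(3.0)), (np.float64(-133.6), np.float64(-133.5), np.float64(3.5)), (np.float64(-132.8), np.float64(-132.8), np.float64(3.8)), (np.float64(-132.0), np.float64(-132.0), np.float64(4.3)), (np.float64(-131.2), np.float64(-131.2), np.float64(4.0)), (np.float64(-130.4), np.float64(-130.4), np.float64(4.5)), (np.float64(-129.6), np.float64(-129.6), np.float64(4.3)), (np.float64(-128.8), np.float64(-128.9), np.float64(4.8)), (np.float64(-128.0), np.float64(-128.8), np.float64(5.6)), (np.float64(-127.2), np.float64(-128.7), np.float64(8.3)), (np.float64(-126.4), np.float64(-128.7), np.float64(9.7)), (np.float64(-125.6), np.float64(-128.6), np.float64(11.8)), (np.float64(-124.8), np.float64(-128.6), np.float64(14.1)), (np.float64(-124.45), np.float64(-12
[... 265 characters left out ...]
), (np.float64(-123.22), np.float64(-128.5), np.float64(17.1)), (np.float64(-123.05), np.float64(-128.5), np.float64(17.8)), (np.float64(-122.91), np.float64(-128.4), np.float64(18.2)), (np.float64(-122.81), np.float64(-128.5), np.float64(18.8)), (np.float64(-122.73), np.float64(-128.5), np.float64(19.4)), (np.float64(-122.7), np.float64(-128.4), np.float64(18.8)), (np.float64(-122.62), np.float64(-128.3), np.float64(19.0)), (np.float64(-122.56), np.float64(-128.3), np.float64(19.1)), (np.float64(-122.51), np.float64(-128.3), np.float64(18.7)), (np.float64(-122.43), np.float64(-128.3), np.float64(19.2))]
held [19.4 18.8 19.  19.1 18.7 19.2] t 39.1
[[1.7, 148.7], [-6.9, -151.2], [-75.6, 0.8]]
```

```bash
python3 - <<'E'
import re
t=open("push.py").read()
t=t.replace("x+=np.clip((target-f)*1e-4*(.6 if f>12 else 1),-.0006,.0008)   # <=0.8 mm per step","x+=np.clip((target-f)*2.5e-4,-.001,.001)")
open("push.py","w").write(t)
E
python3 - <<'E'
from push import *
b=F()
robot.movel(W(-.131,.135),rate=.1); robot.movel(W(-.1245,.135),rate=.03)
bed(.135,-.1245,b,-1,20.3)
print(robot.sense()["clock"])
robot.movel(W(-.165,-.135),rate=.25); b=F(); robot.movel(W(-.139,-.135),rate=.1)
bed(-.135,-.139,b,-.132,20.3)
look("top4"); print(robot.sense()["clock"])
E
```

```text
[(-124.5, np.float64(-128.5), np.float64(9.6)), (np.float64(-123.5), np.float64(-128.5), np.float64(12.3)), (np.float64(-122.5), np.float64(-128.5), np.float64(15.0)), (np.float64(-121.5), np.float64(-128.4), np.float64(17.4)), (np.float64(-120.78), np.float64(-128.4), np.float64(18.9)), (np.float64(-120.42), np.float64(-128.3), np.float64(20.5)), (np.float64(-120.47), np.float64(-128.4), np.float64(19.5)), (np.float64(-120.27), np.float64(-128.4), np.float64(20.3)), (np.float64(-120.26), np.float64(-128.4), np.float64(21.0)), (np.float64(-120.43), np.float64(-128.4), np.float64(19.8)), (np.float64(-120.3), np.float64(-128.4), np.float64(20.3))]
held [20.5 19.5 20.3 21.  19.8 20.3] t 44.25
45.4333
[(-136.0, np.float64(-136.2), np.float64(-0.1)), (-133.0, np.float64(-134.2), np.float64(4.5)), (-132.0, np.float64(-133.6), np.float64(6.6)), (-132.0, np.float64(-133.6), np.float64(5.6)), (np.float64(-131.0), np.float64(-132.7), np.float64(5.1)), (np.float64(-130.0), np.float64(-131.6), np.float64(5.4)), (np.float64(-129.0), np.float64(-130.4), np.float64(4.7)), (np.float64(-128.0), np.fl
[... 274 characters left out ...]
.float64(-123.0), np.float64(-128.3), np.float64(14.3)), (np.float64(-122.0), np.float64(-128.3), np.float64(16.2)), (np.float64(-121.0), np.float64(-128.2), np.float64(17.8)), (np.float64(-120.38), np.float64(-128.2), np.float64(18.8)), (np.float64(-120.0), np.float64(-128.2), np.float64(19.8)), (np.float64(-119.86), np.float64(-128.2), np.float64(19.8)), (np.float64(-119.75), np.float64(-128.2), np.float64(20.3)), (np.float64(-119.76), np.float64(-128.2), np.float64(20.5)), (np.float64(-119.8), np.float64(-128.2), np.float64(20.0)), (np.float64(-119.72), np.float64(-128.2), np.float64(20.2))]
held [19.8 19.8 20.3 20.5 20.  20.2] t 53.3417
[[1.2, 150.3], [1.7, -149.7], [-71.5, 0.1]]
54.5833
```

```bash
python3 - <<'E'
from push import *
f=robot.grab_frame("scene"); cv2.imwrite("pics/scene5.png",f["color"][...,::-1])
for n in("ledge_left","ledge_right","rail_face","mill","jar_a"):
    for r in robot.landmark_of(f,n)[:2]: print(n,round(r["score"],2),np.round(unproj(f,r["point"],.004)[0],4))
a=f["color"][180:330,205:425,::-1]; cv2.imwrite("pics/scene5c.png",cv2.resize(a,None,fx=3.6,fy=3.6,interpolation=cv2.INTER_CUBIC))
E
```

```text
ledge_left 0.73 [0.6114 0.2009 0.004 ]
ledge_left 0.4 [0.6094 0.0493 0.004 ]
ledge_right 0.82 [ 0.5983 -0.1068  0.004 ]
rail_face 0.66 [0.6032 0.05   0.004 ]
jar_a 0.71 [0.5965 0.055  0.004 ]
jar_a 0.7 [0.7117 0.1316 0.004 ]
```

View pics/scene5c.png

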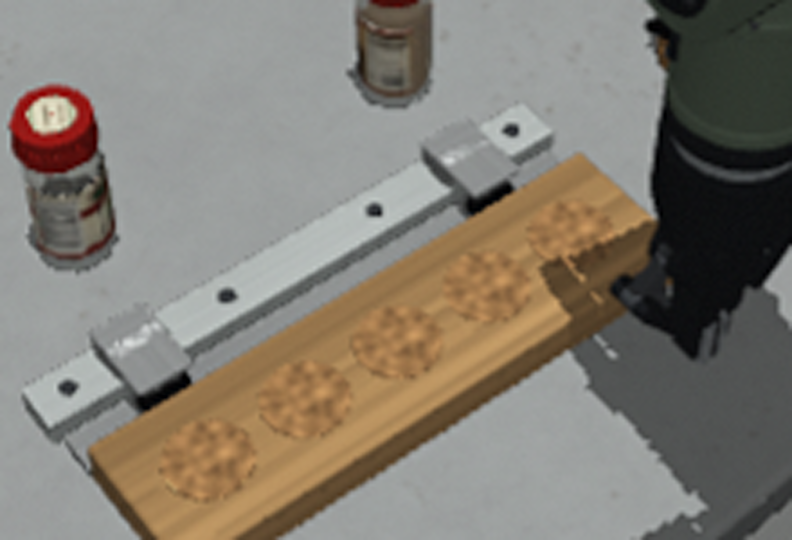

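The ledge is under both clips, which show at (140,350) and (470,160), and it lies flat against the rail. The jars haven't moved. I'll probe the left end gently to check it is still home.

```bash
python3 - <<'E'
from push import *
robot.movel(W(-.145,.135),rate=.25); b=F(3); robot.movel(W(-.1305,.135),rate=.1)
for x in(-.1295,-.1289,-.1283,-.1277,-.1271):
    robot.movel(W(x,.135),rate=.02); f=-(F(2)-b)@d; print(round(x*1e3,1),round(X()*1e3,2),round(f,2))
    if f>4: break
print(robot.sense()["clock"])
E
```

```text
-129.5 -129.75 0.41
-128.9 -128.95 -0.12
-128.3 -128.29 0.43
-127.7 -128.18 2.5
-127.1 -128.16 5.62
57.875
```

The left end is still home: it makes contact at -128.2, the same as the right end. I'll back off and hand in.

```bash
python3 - <<'E'
from push import *
robot.movel(W(-.132,.135),rate=.05); robot.movel(W(-.165,.135),rate=.15); p=W(-.165,.135); p[2]=.12; robot.movel(p,rate=.2)
look("top6"); print(robot.sense()["clock"]); print(robot.job_done())
E
```

```text
[[1.7, 150.3], [1.1, -149.7], [-71.6, 0.4]]
59.1417
the job is handed in; nothing more can be done
None
```

The job is handed in at about 59 s: the ledge is home under both clips, centred to within about 1 mm, bedded left end first and then right, each held at about 20 N for a second (highest reading 21 N), and the jars and mill were not touched.

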